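# Hold the drive pulley on the flat of the forge blower's shaft

### The job

First pinch the bare blower shaft and turn it until its milled flat faces squarely out of the open side of the belt guard. Then pick up the pulley and slide it down over the shaft, hub up, with its set screw on the flat, until the top of the hub is flush with the end of the shaft, and keep holding it right there for my spanner: finish while still gripping it, held up clear of the bearing boss. Leave the spanner, the hammer and the grease tin where they are.

Things in the scene. Friction and masses are not known exactly. Their poses are not given: they have to be found in the camera images.
- blower: Grey cast-iron forge blower, fixed, lying on its inlet side, shaft straight up. Spiral housing about 270 mm across, 96 mm high, its outlet flange 198 mm along +x and 99 mm along -y from the shaft axis; bearing boss 54 mm across at its top, 140 mm above the bench. Origin: on the shaft axis at bench level. z up; +x points straight out of the middle of the belt guard's open side.
- guard_mouth (a point): Middle of the open side of the half-round sheet-steel belt guard, 89 mm from the shaft axis along blower +x, 150 mm above the bench. The guard (inner radius 88 mm about the shaft, top 196 mm above the bench, 4 mm below the shaft's end) covers 200 degrees behind the shaft and is open over the other 160. Axes as the blower's.
- shaft: Upright bright steel shaft of the blower, 28 mm across, standing 60 mm out of the boss; end bevelled 2 mm. A flat 4 mm deep is milled down its upper 52 mm (a D: flat 10 mm from the axis, 20 mm wide; 24 mm from flat to back, 28 mm elsewhere). A pad squeezed on the flat pulls it parallel. Origin: centre of the free end, 200 mm above the bench. z up; +x points out of the flat.
- shaft_turn (a joint): Angle of the shaft in its bearing, rad: 0 = the flat faces squarely out of the guard's open side (shaft +x along blower +x), growing anticlockwise seen from above. It turns freely against a slight bearing drag (about 0.08 N m) and stays where it is left.
- pulley: Aluminium V-belt pulley, about 0.4 kg, lying hub up on the bench: grooved rim 100 mm across, 24 mm high at the bottom; round hub 50 mm across, standing on up to 48 mm; 30 mm bore right through; one set screw radially in the hub. Origin: centre of the underside, on the bore's axis. z up; +x points from the axis to the screw.
- screw_head (a point): Outer face of the set screw's 11 mm square head, 43 mm from the pulley's axis along +x, 36 mm above its underside. Inside, the screw's 8 mm nose stands into the bore to 11.2 mm from the axis: the pulley passes over the shaft only with the screw over the flat (within about 12 degrees).
- spanner: Steel open-ended spanner lying on the bench, 190 mm long, a bystander. Origin: under its middle.
- hammer: Smith's hammer with a wooden handle lying on the bench, 300 mm long, a bystander. Origin: under its middle.
- grease_tin: Painted grease tin with a steel lid, standing on the bench, 72 mm across, 75 mm high, a bystander. Origin: centre of its underside.
Things that resemble listed ones, but are neither listed nor needed, are in the scene too. What is meant by the pulley is not pink, and is the larger of those in its own colour.

How it is judged (in metres and radians):
On the way:
1. the fingers, pinching the bare shaft, have turned its flat to face out of the guard's open side (within 0.25 rad) (value of joint shaft_turn between -0.25 and 0.25 rad and contact force between the fingers and shaft above 5 N), for 0.2 s.
At the end, for the whole second after the job is handed in: The fingers still grip the pulley (over 8 N) and hold it still and level on the shaft, its hub flush with the shaft's end within 3.5 mm (so it hangs clear of the bearing boss), its set screw over the flat within 0.3 rad, and the flat facing out of the guard's open side within 0.3 rad (value of joint shaft_turn between -0.3 and 0.3 rad and z of pulley in the frame of shaft between -0.0515 and -0.0445 m and horizontal distance between pulley and shaft below 0.004 m and angle between pulley's own z axis and vertical below 0.1 rad and angle between the x axis of pulley and the x axis of shaft, either way round below 0.3 rad and x of screw_head in the frame of shaft above 0.03 m and contact force between the fingers and pulley above 8 N and linear speed of pulley below 0.02 m/s); the arm keeps its last pose, push and grip.
It fails at once if the spanner, the hammer or the grease tin is shifted by more than 30 mm (distance of any of spanner, hammer, grease_tin from where it was at the start of the episode above 0.03 m).
It also fails if it takes over 61 s, if anything falls off the work surface, if the arm or the gripper's body presses on something with over 40 N, if the wrist force passes 120 N, or if a joint passes its speed limit or range.

### The arm

A 6-joint arm with a two-finger parallel gripper is mounted at the origin on the work surface. World frame = base frame: x ahead of the robot, y to its left, z up, the work surface at z = 0. Lengths are in mm, angles in rad, forces in N, time in s.
With the tool pointing down it reaches from about 325 to 1000 mm from the base axis. Payload 5.1 kg.
Tool frame: the origin (TCP) lies midway between the tips of the shut fingers; the grasp point (between the pads) lies 19 mm behind it; z points along the fingers, y is the line along which they close (so a half turn about z gives the same grasp; the last joint's range is limited). The gripper opens to 85 mm and grips with 20 to 120 N. Pads are 22 mm wide; open, the fingers measure 114 mm over their backs; the gripper's body (76 mm by 85 mm) begins 54 mm behind the grasp point. The pads swing forward as they close: fully open they stand 13 mm farther back than shut.
Start: joints at [1.194, 0.124, 1.65, -0, 1.367, -0.083], TCP at [188.256, 622.129, 231.322] pointing down, gripper open.
Joint ranges: [-2.61, 2.61], [-1.02, 2.33], [0.03, 2.71], [-1.35, 4.49], [0.32, 2.68], [-2.91, 2.91]. Speed limits (rad/s): [2.57, 2.57, 3.14, 3.14, 3.14, 3.14].

### API

Orientations are given as a rotation vector (axis times angle).
In Python, from rig import robot gives the robot as it stands.
- The arm moves only by the tool carry_out, never from a script. Its argument "increments" is a list that holds one entry, the list of rows, each a list of 4 numbers: the shift along the tool's x, y, z in cm, then the turn about the tool's z in degrees. In form: [[[tx, ty, tz, spin], ...]]. A call has 1 to 8 rows; each row shifts and turns the commanded pose from where the row before left it, along the tool's axes as they then stand; what a row does not reach is not made up. A row lasts 1/12 s, in which the tool goes at most 41.7 mm and 7.16 degrees, less where a joint would pass 70% of its speed; a pose out of reach is approached as far as the arm can. A call with a gripper value outside its range is refused whole. "gripper" is the opening, from 0 (shut) to 1 (fully open), set as the call begins (left out, the last holds). The fingers move at their own pace and stop on an object; "force" is the grip in N (left out, the last holds). Time passes only in rows, so rows that do not move let the fingers close. It gives the time, the measured TCP pose, the force, the opening and the grip force at its end, in the units of the state.
- robot.get_state(): the state, without advancing time (a new reading comes with each control period).
- robot.get_image(name): name is "scene" or "top"; returns the picture (384x512x3 uint8, red, green, blue); there is no depth.
- robot.camera_model(name): a dict with "fx", "fy", "cx", "cy" (pixels), "R" (3x3) and "t" (3): a world point X has camera coordinates R X + t. Camera axes: x right, y down, z forward; pixel columns grow to the right and rows downward; lengths in mm; the calibration is good to about 2 mm. A picture is of the moment at which its call begins. camera_model takes no time and is no camera call.
- robot.sign_off(): hands the job in; it is judged then, once.
The state is a dict: "time": time; "qpos": joint angles; "joint_vel": joint speeds; "effort": joint torques, N m; "ee_pos": TCP position; "eef_rot": TCP orientation; "contact_force": force on the tool from outside, world axes, zero at the start; "moment": the same for the moment, N m; "gripper_width": finger opening in mm; "grip_force": force on a finger pad.
Only numpy, scipy, OpenCV 4.12 (cv2) and the standard library are available. Lean on these libraries where they do the work, as an engineer would, in place of code of your own. Each camera call takes 0.05 s, during which the arm holds its last target. There are 200 camera calls.

## Working session

There is one attempt and no reset: what is moved stays moved. The work goes in short steps, Python scripts to look and compute and a tool call to move; the robot and the scene stay as the last step left them, time stands still between calls to the robot, and variables do not carry over. Pictures are saved under pics/ and viewed, at most 10 in all, crops included, and the job is handed in when it is done.

Besides the shell and the picture viewer there is one more tool, called after "Request:" by a JSON object that holds its "api" and its "payload", one argument or row to a line. carry_out: Moves the arm, as the interface text tells. Its arguments: {"type":"object","properties":{"increments":{"type":"array"},"gripper":{"type":"number"},"force":{"type":"number"}},"required":["increments"]}

```bash
mkdir -p pics; ls
python3 - <<'E'
from rig import robot
import cv2,numpy as np
for n in("scene","top"):
    im=robot.get_image(n); cv2.imwrite(f"pics/{n}0.png",im[:,:,::-1])
    m=robot.camera_model(n); print(n,{k:np.round(v,3).tolist() for k,v in m.items()})
s=robot.get_state(); print(s)
E
```

```text
pics
scene {'fx': 398.824, 'fy': 398.824, 'cx': 254.844, 'cy': 193.376, 'R': [[0.207, 0.978, 0.009], [0.738, -0.15, -0.658], [-0.642, 0.143, -0.753]], 't': [-96.222, -348.308, 1734.142]}
top {'fx': 465.717, 'fy': 465.717, 'cx': 252.548, 'cy': 188.386, 'R': [[0.022, -1.0, 0.005], [-0.975, -0.022, -0.219], [0.219, 0.0, -0.976]], 't': [-64.501, 601.847, 1617.683]}
{'time': 0.1, 'qpos': array([ 1.19438468e+00,  1.24454663e-01,  1.65151879e+00, -1.06238358e-05,
        1.36750520e+00, -8.25657791e-02]), 'joint_vel': array([ 5.89322326e-04, -3.15767888e-04, -4.63327783e-03, -6.45435124e-04,
       -1.84596099e-03,  9.96131611e-05]), 'effort': array([ 5.83770197e-04, -4.24927926e+01, -3.66656828e+01, -8.87444742e-06,
        3.81000937e-03,  3.19164428e-05]), 'ee_pos': array([188.07141016, 621.62807215, 230.17740311]), 'eef_rot': array([-4.59848327e-01, -3.10733065e+00,  2.88818919e-03]), 'contact_force': array([ 0.31996435, -0.83755573,  0.38468914]), 'moment': array([ 0.04907803,  0.01803505, -0.03077304]), 'grip_force': 0.0, 'gripper_width': 85.50485107990063}
```

View pics/scene0.png

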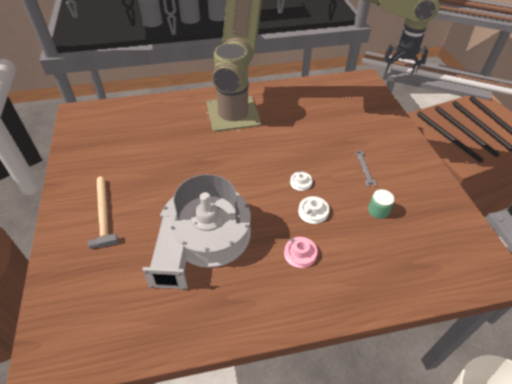

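View pics/top0.png

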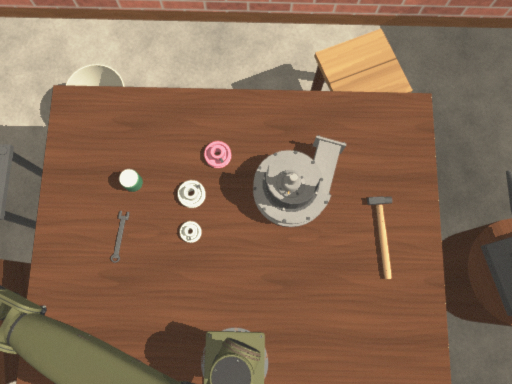

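Top view: the candidates for the pulley are the small white one (190,232), the large white one (191,194) and the pink one (218,154). The description picks the large white one, at scene (314,210). The blower shaft is near top (291,180), the flange at (330,142), the tin at (130,180), the spanner at (120,237) and the hammer at (383,235). Next I'll take close crops.

```bash
cat > h.py <<'E'
import numpy as np,cv2
from rig import robot
def ray(n,u,v):
    m=robot.camera_model(n);R=np.array(m["R"]);t=np.array(m["t"])
    d=R.T@np.array([(u-m["cx"])/m["fx"],(v-m["cy"])/m["fy"],1]);return -R.T@t,d
def onz(n,u,v,z):
    c,d=ray(n,u,v);return c+d*(z-c[2])/d[2]
def tri(a,b):
    A=np.zeros((3,3));B=np.zeros(3)
    for n,u,v in(a,b):
        c,d=ray(n,u,v);d/=np.linalg.norm(d);P=np.eye(3)-np.outer(d,d);A+=P;B+=P@c
    return np.linalg.solve(A,B)
def proj(n,X):
    m=robot.camera_model(n);c=np.array(m["R"])@np.array(X)+m["t"]
    return m["fx"]*c[0]/c[2]+m["cx"],m["fy"]*c[1]/c[2]+m["cy"]
def crop(im,u0,v0,w,h,k):
    return cv2.resize(im[v0:v0+h,u0:u0+w,::-1],(w*k,h*k),interpolation=cv2.INTER_CUBIC)
E
python3 - <<'E'
from h import *
T=robot.get_image("top");S=robot.get_image("scene")
# mosaic: shaft top, pulley top, shaft scene, pulley scene
a=crop(T,271,162,40,30,10);b=crop(T,171,179,40,30,10);c=crop(S,186,187,40,30,10);d=crop(S,294,195,40,30,10)
cv2.imwrite("pics/mos.png",np.vstack([np.hstack([a,b]),np.hstack([c,d])]))
cv2.imwrite("pics/blow.png",np.hstack([crop(T,243,125,110,110,3),crop(S,140,170,120,122,3)[:330]]))
E
```

```text
(no output)
```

View pics/mos.png

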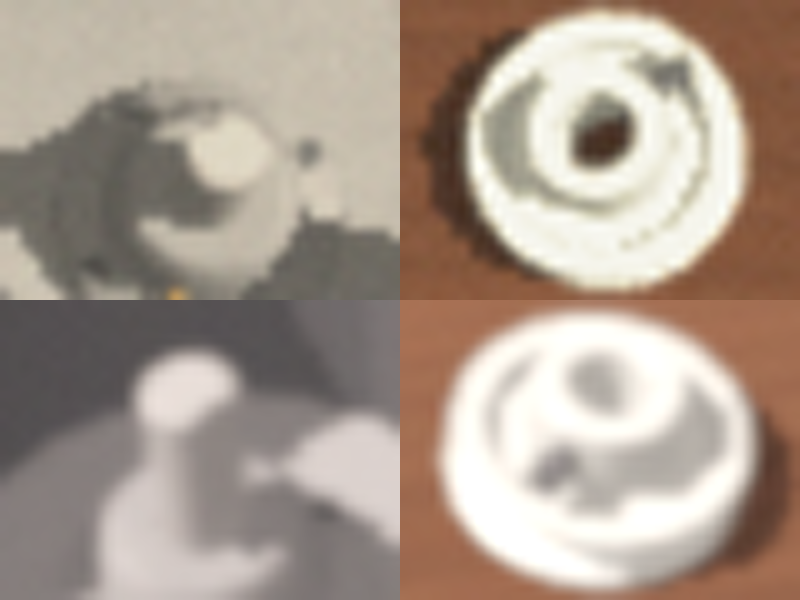

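View pics/blow.png

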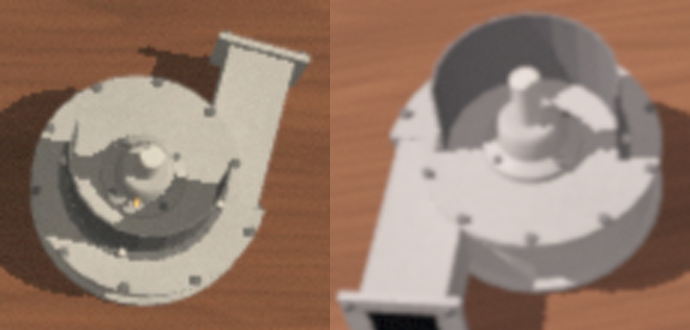

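Crops: the shaft end is at about top (294,177) and scene (205,196). The pulley bore is at top (191,192), with a dark screw head at top (198,186) and scene (309,212). The guard opens toward the upper right in the top view. Next I'll turn these into numbers.

Run:
```python
from h import *
T=robot.get_image("top");S=robot.get_image("scene")
np.set_printoptions(precision=1,suppress=True)
sub=lambda u0,v0,x,y:(u0+x/10-.45,v0+y/10-.45)
print("screw tri",tri(("top",*sub(171,179,270,70)),("scene",*sub(294,195,150,170))))
print("screw z36 top",onz("top",*sub(171,179,270,70),36),"scene",onz("scene",*sub(294,195,150,170),36))
# white pulleys: saturation mask
for n,I,box in(("top",T,(165,170,60,90)),("scene",S,(280,165,70,75))):
    u,v,w,h=box;hsv=cv2.cvtColor(I[v:v+h,u:u+w],cv2.COLOR_RGB2HSV)
    m=((hsv[...,1]<75)&(hsv[...,2]>110)).astype(np.uint8)
    cs,_=cv2.findContours(m,cv2.RETR_EXTERNAL,cv2.CHAIN_APPROX_NONE)
    for c in cs:
        if cv2.contourArea(c)<100:continue
        p=c[:,0]+np.array([u,v]);
        e=cv2.fitEllipse(c);print(n,"area",cv2.contourArea(c),"ell",e[0][0]+u,e[0][1]+v,e[1],"z24",onz(n,e[0][0]+u,e[0][1]+v,20)[:2])
print("bore top px z48",onz("top",*sub(171,179,205,125),48)) 
print("bore scene z48",onz("scene",*sub(294,195,200,80),48))
# shaft
a=sub(271,162,230,150);b=sub(186,187,188,91)
print("shaft tri",tri(("top",*a),("scene",*b)),onz("top",*a,200),onz("scene",*b,200))
f=lambda x,y:(243+x/3-.33,125+y/3-.33)
L,R=[onz("top",*f(*q),105) for q in((220,34),(309,58))]
print("flange",L,R,"y heading",np.degrees(np.arctan2(*(L-R)[1::-1]))-90,np.linalg.norm(L-R))
L,R=[onz("top",*f(*q),196) for q in((74,122),(228,163))]
print("guard",L,R,np.linalg.norm(L-R),np.degrees(np.arctan2(*(L-R)[1::-1]))-90,(L+R)/2)
# grayscale of the end faces
for n,I,u,v in(("top",T,286,168),("scene",S,197,189)):
    print(n,u,v);print(I[v:v+18,u:u+16].mean(2).astype(int))
```

```text
screw tri [616.3 151.5  35.2]
screw z36 top [616.2 151.9  36. ] scene [616.8 150.8  36. ]
top area 361.0 ell 190.06906509399414 231.43069458007812 (21.08186149597168, 21.916540145874023) z24 [447.8 172.9]
top area 597.0 ell 191.0022792816162 193.51635551452637 (27.164148330688477, 28.064620971679688) z24 [589.  176.6]
scene area 688.5 ell 313.29573822021484 209.5437126159668 (27.60565185546875, 31.832935333251953) z24 [599.8 174.8]
scene area 346.5 ell 300.7968273162842 180.61663055419922 (19.464717864990234, 22.745527267456055) z24 [461.7 170.9]
bore top px z48 [592.3 173.1  48. ]
bore scene z48 [591.9 174.6  48. ]
shaft tri [ 617.9 -186.3  196.5] [ 616.9 -187.4  200. ] [ 621.2 -184.9  200. ]
flange [ 794.5 -277.1  105. ] [ 766.6 -384.1  105. ] y heading -14.62137071940441 110.597485493773
guard [654.9 -99.3 196. ] [ 611.4 -272.   196. ] 178.0697209366885 -14.14228269927193 [ 633.1 -185.6  196. ]
top 286 168
[[186 183 183 185 181 182 184 185 185 187 187 184 187 187 186 188]
 [182 180 181 182 180 179 183 185 186 187 188 186 184 188 188 187]
 [167 157 164 168 171 170 175 178 179 183 1
[... 1550 characters left out ...]
 218 209 191 158 126 112 108]
 [ 92 102 149 205 223 225 223 222 216 201 180 160 141 129 126 125]
 [110 119 149 196 217 221 220 214 199 173 149 138 133 130 129 129]
 [125 127 142 175 197 206 205 193 172 148 137 134 132 131 131 129]
 [130 130 137 161 182 186 175 162 146 137 135 134 133 131 131 130]
 [129 130 137 159 179 181 168 152 140 135 133 134 134 134 134 133]
 [128 129 137 162 181 183 170 153 142 135 134 134 136 147 152 146]
 [129 133 146 170 186 184 172 156 142 135 134 134 139 159 176 172]
 [134 149 170 189 194 188 175 159 144 136 134 134 141 161 177 178]
 [150 173 192 200 199 190 177 161 145 137 134 134 139 151 153 149]
 [172 192 200 202 200 191 178 163 147 137 133 134 135 136 132 128]]
```

The blower heading is about -14.5°, from the flange and the guard edges, and the flange-edge length, guard width and screw height all match what's given. The shaft is at about (618,-186). The end face is cut toward about +41° world in both views. The pulley is at about (592,174), with its screw heading about -43°. First I'll move over the shaft.

Request:
{"api": "carry_out", "payload": {
  "increments": [
    [[-2.7,-2.7,-0.8,0],[-2.7,-2.7,-0.8,0],[-2.7,-2.7,-0.8,0],[-2.7,-2.7,-0.8,0],[-2.7,-2.7,-0.8,0],[-2.7,-2.7,-0.8,0],[-2.7,-2.7,-0.8,0],[-2.7,-2.7,-0.8,0]]
  ],
  "gripper": 0.7,
  "force": 40
}}

```text
time: 0.97
ee_pos: [332.8, 351.1, 295.8]
eef_rot: [0.459, 3.107, 0.001]
contact_force: [0.7, 0.2, 0.2]
gripper_width: 60.1
grip_force: 0.0
```

Request:
{"api": "carry_out", "payload": {
  "increments": [
    [[-2.7,-2.7,0,0],[-2.7,-2.7,0,0],[-2.7,-2.7,0,0],[-2.7,-2.7,0,0],[-2.7,-2.7,0,0],[-2.7,-2.7,0,0],[-2.7,-2.7,0,0],[-2.7,-2.7,0,0]]
  ]
}}

```text
time: 1.63
ee_pos: [477.1, 81.6, 295.6]
eef_rot: [0.46, 3.107, 0.0]
contact_force: [0.5, 1.1, 0.4]
gripper_width: 59.7
grip_force: 0.0
```

Request:
{"api": "carry_out", "payload": {
  "increments": [
    [[-2.4,-2.4,0,0],[-2.4,-2.4,0,0],[-2.4,-2.4,0,0],[-2.4,-2.4,0,0],[-2.4,-2.4,0,0],[-2.4,-2.4,0,0],[0,0,0,0],[0,0,0,0]]
  ]
}}

```text
time: 2.3
ee_pos: [572.9, -97.3, 294.7]
eef_rot: [-0.464, -3.106, -0.001]
contact_force: [0.0, 0.1, -0.3]
gripper_width: 59.4
grip_force: 0.0
```

```bash
cat >> h.py <<'E'
from scipy.spatial.transform import Rotation as Ro
def togo(x,y,z,yhead):
    s=robot.get_state();R=Ro.from_rotvec(s["eef_rot"]).as_matrix()
    hd=np.degrees(np.arctan2(R[1,1],R[0,1]));d=R.T@(np.array([x,y,z])-s["ee_pos"])/10
    print("t",round(s["time"],2),"pos",s["ee_pos"].round(1),"yhead",round(hd,1),"tilt",R[:,2].round(3),"| move cm",d.round(2),"spin",round((hd-yhead+180)%360-180,1))
    print(" F",s["contact_force"].round(1),"M",s["moment"].round(2),"w",round(s["gripper_width"],1),"grip",round(s["grip_force"],1),"q",s["qpos"].round(2))
E
python3 - <<'E'
from h import *
togo(618,-186,270,41)
T=robot.get_image("scene")
# straight part of end face boundary, scene at z=200
o=np.array([197,189])
for q in((12.3,5.5),(10.3,8),(8.6,10),(7.3,11)): print(onz("scene",*(o+q),200)[:2].round(1))
print("top")
for q in((3.3,8.3),(4,7),(6.3,6),(7,5)): print(onz("top",286+q[0],168+q[1],200)[:2].round(1))
E
```

```text
t 2.3 pos [572.9 -97.3 294.7] yhead 73.0 tilt [-0.001  0.001 -1.   ] | move cm [-6.91 -7.17  2.46] spin 32.0
 F [ 0.   0.1 -0.3] M [ 0.04 -0.04  0.02] w 59.4 grip 0.0 q [-0.26 -0.06  1.73  0.    1.47 -1.54]
[ 619.7 -170.3]
[ 628.1 -177.2]
[ 634.6 -183. ]
[ 637.6 -187.2]
top
[ 617.4 -173.2]
[ 622.  -175.5]
[ 625.6 -183.2]
[ 629.1 -185.5]
```

The flat edge points about 45° in both views (scene 46°, top 44°), and the top view puts it 10 mm from the axis as given. Next I'll align over the shaft.

Request:
{"api": "carry_out", "payload": {
  "increments": [
    [[-2.4,-2.4,0,0],[-2.4,-2.4,0,0],[-2.2,-2.4,0,0],[0,0,0,7],[0,0,0,7],[0,0,0,7],[0,0,0,7],[0,0,0,0]]
  ]
}}

```text
time: 3.02
ee_pos: [618.7, -183.6, 295.6]
eef_rot: [1.198, 2.904, 0.0]
contact_force: [0.1, 0.6, -0.2]
gripper_width: 59.9
grip_force: 0.0
```

Run:
```python
from h import *
togo(619,-186,168,45)
S=robot.get_image("scene");T=robot.get_image("top")
cv2.imwrite("pics/a.png",np.hstack([crop(S,165,140,80,80,5),crop(T,250,130,80,80,5)]))
```

```text
t 3.02 pos [ 618.7 -183.6  295.6] yhead 45.2 tilt [ 0.  0. -1.] | move cm [-0.19 -0.16 12.76] spin 0.2
 F [ 0.1  0.6 -0.2] M [0.01 0.01 0.01] w 59.9 grip 0.0 q [-0.37  0.08  1.59  0.    1.47 -1.16]
```

View pics/a.png

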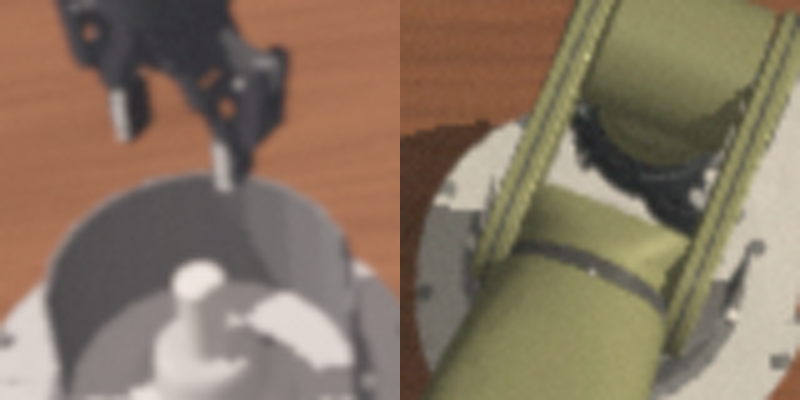

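The scene crop shows both fingers open above the shaft, with shaft end at about scene (205,196). The arm hides it in the top view. Next I'll descend and pinch.

Request:
{"api": "carry_out", "payload": {
  "increments": [
    [[-0.2,-0.2,2,0],[0,0,2.5,0],[0,0,2.5,0],[0,0,2,0],[0,0,1.5,0],[0,0,1.5,0],[0,0,0.7,0],[0,0,0,0]]
  ]
}}

```text
time: 3.78
ee_pos: [618.1, -187.4, 166.3]
eef_rot: [-1.195, -2.902, 0.0]
contact_force: [0.8, -0.6, 0.0]
gripper_width: 59.8
grip_force: 0.0
```

Request:
{"api": "carry_out", "payload": {
  "increments": [
    [[0,0,0,0],[0,0,0,0],[0,0,0,0],[0,0,0,0],[0,0,0,0],[0,0,0,0]]
  ],
  "gripper": 0,
  "force": 25
}}

```text
time: 4.28
ee_pos: [620.6, -187.6, 170.4]
eef_rot: [1.196, 2.9, 0.003]
contact_force: [4.6, 3.6, 2.8]
gripper_width: 24.6
grip_force: 25.7
```

```bash
python3 -c "
from h import *
togo(619,-186,168,45)"
```

```text
t 4.28 pos [ 620.6 -187.6  170.4] yhead 45.2 tilt [ 0.005  0.    -1.   ] | move cm [0.23 0.   0.24] spin 0.2
 F [4.6 3.6 2.8] M [ 0.55 -0.57 -0.08] w 24.6 grip 25.7 q [-0.38  0.16  1.71  0.    1.26 -1.17]
```

Gripped at 24.6 mm, so a pad is on the flat. Next I'll turn it clockwise by about 60°.

Request:
{"api": "carry_out", "payload": {
  "increments": [
    [[0,0,0,3],[0,0,0,5],[0,0,0,5],[0,0,0,5],[0,0,0,5],[0,0,0,5],[0,0,0,5],[0,0,0,5]]
  ]
}}

```text
time: 4.95
ee_pos: [618.4, -187.8, 170.4]
eef_rot: [-2.082, -2.351, 0.001]
contact_force: [-5.5, 3.8, 7.2]
gripper_width: 24.6
grip_force: 26.2
```

Request:
{"api": "carry_out", "payload": {
  "increments": [
    [[0,0,0,5],[0,0,0,5],[0,0,0,5],[0,0,0,4],[0,0,0,2.7],[0,0,0,0],[0,0,0,0],[0,0,0,0]]
  ]
}}

```text
time: 5.62
ee_pos: [616.7, -188.1, 170.2]
eef_rot: [-2.481, -1.921, 0.007]
contact_force: [-10.8, 2.3, 9.1]
gripper_width: 24.1
grip_force: 24.6
```

```bash
python3 -c "
from h import *
togo(620.4,-184.6,168,-14.5)"
```

```text
t 5.62 pos [ 616.7 -188.1  170.2] yhead -14.5 tilt [-0.006  0.    -1.   ] | move cm [0.43 0.27 0.22] spin -0.0
 F [-10.8   2.3   9.1] M [0.49 1.72 0.02] w 24.1 grip 24.6 q [-0.38  0.16  1.72 -0.    1.27 -0.12]
```

Turned to -14.5°, still on the flat. The two pinches put the axis at about (619.7,-184.4), and the images agree. Next I'll release, rise and move toward the pulley.

Request:
{"api": "carry_out", "payload": {
  "increments": [
    [[0,0,0,0],[0,0,0,0],[0,0,0,0],[0,0,0,0],[0,0,0,0],[0,0,0,0]]
  ],
  "gripper": 0.7
}}

```text
time: 6.12
ee_pos: [618.9, -188.0, 168.0]
eef_rot: [-2.484, -1.923, 0.001]
contact_force: [-0.0, 0.4, 0.5]
gripper_width: 59.9
grip_force: 0.0
```

Request:
{"api": "carry_out", "payload": {
  "increments": [
    [[0,0,-1.5,0],[0,0,-2.5,0],[0,0,-3,0],[0,0,-3,0],[0,0,-3,0],[0,0,-2,0],[0,0,0,0]]
  ],
  "gripper": 1
}}

```text
time: 6.7
ee_pos: [621.0, -188.8, 327.0]
eef_rot: [2.476, 1.916, 0.01]
contact_force: [0.6, 0.3, 0.9]
gripper_width: 85.6
grip_force: 0.0
```

```bash
python3 -c "
from h import *
togo(592,174,200,47)"
```

```text
t 6.7 pos [ 621.  -188.8  327. ] yhead -14.5 tilt [ 0.011 -0.005 -1.   ] | move cm [ 34.41 -12.06  12.5 ] spin -61.5
 F [0.6 0.3 0.9] M [-0.04  0.01 -0.  ] w 85.6 grip 0.0 q [-0.38  0.07  1.55 -0.    1.51 -0.12]
```

Request:
{"api": "carry_out", "payload": {
  "increments": [
    [[3.4,-1.2,0,0],[3.4,-1.2,0,0],[3.4,-1.2,0,0],[3.4,-1.2,0,0],[3.4,-1.2,0,0],[0,0,0,-7],[0,0,0,-7],[0,0,0,-7]]
  ]
}}

```text
time: 7.37
ee_pos: [603.2, -7.3, 318.3]
eef_rot: [-2.083, -2.351, 0.001]
contact_force: [0.5, 0.1, -0.6]
gripper_width: 85.1
grip_force: 0.0
```

Request:
{"api": "carry_out", "payload": {
  "increments": [
    [[0,0,0,-7],[0,0,0,-7],[0,0,0,-7],[0,0,0,-7],[0,0,0,-7],[0,0,0,-5.5],[0,0,0,0]]
  ]
}}

```text
time: 7.95
ee_pos: [603.3, -8.4, 318.2]
eef_rot: [-1.15, -2.923, 0.0]
contact_force: [0.4, 0.2, -1.1]
gripper_width: 85.5
grip_force: 0.0
```

Run:
```python
from h import *
togo(592,174,100,47)
S=robot.get_image("scene");T=robot.get_image("top")
cv2.imwrite("pics/b.png",np.vstack([np.hstack([crop(S,190,182,30,30,13),crop(T,279,162,30,30,13)]),np.hstack([crop(S,299,195,30,30,13)[:200],crop(T,176,179,30,30,13)[:200]])]))
for n,I,u,v in(("top",T,286,168),("scene",S,197,189)):
    print(n,u,v);print(I[v:v+15,u:u+16].mean(2).astype(int))
print("axis px",proj("top",(619.6,-184.5,200)),proj("scene",(619.6,-184.5,200)))
```

```text
t 7.95 pos [603.3  -8.4 318.2] yhead 47.1 tilt [-0.001 -0.    -1.   ] | move cm [13.24 12.59 21.82] spin 0.1
 F [ 0.4  0.2 -1.1] M [-0.01 -0.04 -0.02] w 85.5 grip 0.0 q [-0.1  -0.02  1.65 -0.    1.51 -0.92]
top 286 168
[[184 183 183 182 182 183 182 187 187 185 186 185 187 187 188 191]
 [180 180 179 180 177 178 181 185 187 186 188 186 184 181 187 186]
 [167 156 163 165 168 170 177 176 181 182 186 187 185 188 186 188]
 [155 161 161 160 163 163 167 172 175 178 182 185 184 184 187 186]
 [137 151 139 135 138 141 143 162 158 169 177 183 185 186 186 186]
 [105 128 122 131 147 154 168 167 155 156 167 178 186 187 186 188]
 [117 148 157 157 177 203 205 200 187 179 171 173 185 190 189 190]
 [148 176 177 152 197 209 210 210 208 206 204 184 179 186 188 181]
 [163 170 170 149 201 210 210 209 210 209 210 205 184 176 170 137]
 [113 114 114 130 194 209 210 209 211 210 212 206 189 177 162 126]
 [101  99 101 117 169 205 207 209 209 208 210 199 187 187 180 148]
 [102 103  97 103 133 183 202 206 207 205 201 189 186 190 187 192]
 [103  98  97  97 107 145 172 185 194 186 183 184 184 189 189 197]
 [102 100 
[... 581 characters left out ...]
8 226 210 173 123  99  95]
 [ 86  97 150 207 226 228 227 228 228 228 225 210 174 133 117 111]
 [ 95 105 152 207 223 222 223 225 225 223 216 195 163 137 129 129]
 [114 122 149 190 203 203 206 210 212 208 194 171 146 134 133 134]
 [128 130 143 165 174 174 177 182 184 181 169 150 137 133 134 133]
 [132 134 140 155 163 164 164 166 166 164 156 144 135 134 134 134]
 [133 134 141 158 164 164 163 163 163 161 154 143 137 136 137 136]
 [132 134 142 159 167 166 164 163 163 161 155 145 139 149 155 151]
 [133 136 149 169 175 170 165 163 163 161 156 145 143 161 177 177]]
axis px (np.float64(292.68643136729645), np.float64(175.75138051783625)) (np.float64(204.4306618498996), np.float64(195.21036883854384))
```

View pics/b.png

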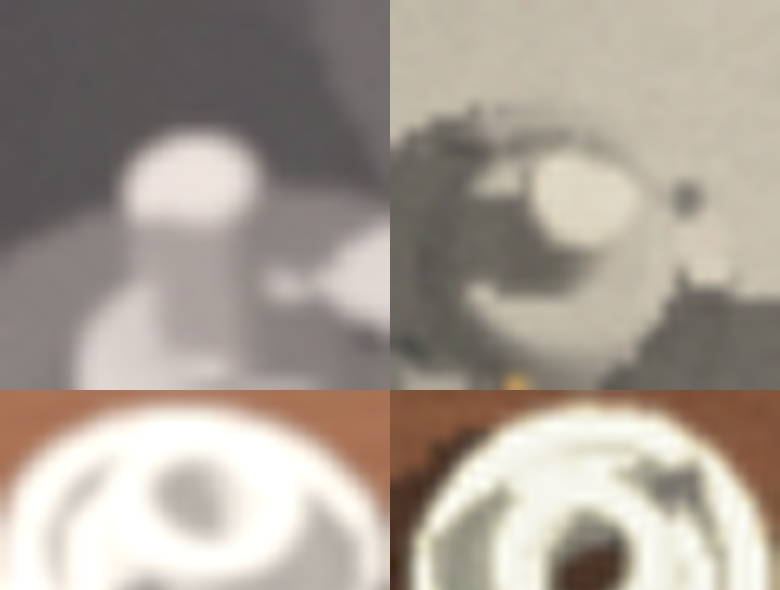

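The scene shows the flat now facing the camera side, which is out of the guard mouth; the shaft end is at scene (204,196). The pulley has not moved. Next I'll go over it, turned 45° off, for a centring pinch clear of the screw.

Request:
{"api": "carry_out", "payload": {
  "increments": [
    [[2.65,2.52,0,0],[2.65,2.52,0,0],[2.65,2.52,0,0],[2.65,2.52,0,0],[2.65,2.52,0,0],[0,0,0,7],[0,0,0,7],[0,0,0,7]]
  ]
}}

```text
time: 8.72
ee_pos: [592.3, 175.2, 318.2]
eef_rot: [-1.674, -2.658, 0.001]
contact_force: [0.1, 0.5, -0.1]
gripper_width: 85.5
grip_force: 0.0
```

Request:
{"api": "carry_out", "payload": {
  "increments": [
    [[0,0,3,7],[0,0,3,7],[0,0,3.5,7],[0,0,3.5,3],[0,0,3,0],[0,0,3,0],[0,0,0,0],[0,0,0,0]]
  ]
}}

```text
time: 9.38
ee_pos: [591.2, 173.8, 126.5]
eef_rot: [-2.183, -2.256, 0.006]
contact_force: [-0.4, 0.2, -0.2]
gripper_width: 85.4
grip_force: 0.0
```

```bash
python3 -c "
from h import *
togo(592,174,25,2)"
```

```text
t 9.38 pos [591.2 173.8 126.5] yhead 1.9 tilt [-0.004 -0.001 -1.   ] | move cm [ 0.02  0.12 10.15] spin -0.1
 F [-0.4  0.2 -0.2] M [-0.01 -0.   -0.05] w 85.4 grip 0.0 q [ 0.2   0.14  1.82 -0.    1.19  0.17]
```

Request:
{"api": "carry_out", "payload": {
  "increments": [
    [[0,0.1,2.5,0],[0,0,2.5,0],[0,0,2.5,0],[0,0,1.5,0],[0,0,1,0],[0,0,0,0],[0,0,0,0],[0,0,0,0]]
  ]
}}

```text
time: 10.05
ee_pos: [595.6, 174.6, 31.0]
eef_rot: [2.182, 2.257, 0.005]
contact_force: [0.2, 0.1, 0.2]
gripper_width: 85.3
grip_force: 0.0
```

Request:
{"api": "carry_out", "payload": {
  "increments": [
    [[0,0,0,0],[0,0,0,0],[0,0,0,0],[0,0,0,0],[0,0,0,0],[0,0,0,0]]
  ],
  "gripper": 0.4,
  "force": 20
}}

```text
time: 10.55
ee_pos: [593.9, 174.3, 29.6]
eef_rot: [2.183, 2.259, 0.0]
contact_force: [-3.6, 0.0, 6.2]
gripper_width: 49.2
grip_force: 20.3
```

```bash
python3 -c "
from h import *
togo(592,174,25,2)"
```

```text
t 10.55 pos [593.9 174.3  29.6] yhead 2.0 tilt [ 0.  0. -1.] | move cm [-0.02 -0.19  0.46] spin -0.0
 F [-3.6  0.   6.2] M [-0.02  0.51  0.02] w 49.2 grip 20.3 q [0.2  0.26 1.86 0.   1.02 0.16]
```

Request:
{"api": "carry_out", "payload": {
  "increments": [
    [[0,0,0,0],[0,0,-0.2,0],[0,0,0,0],[0,0,0,0],[0,0,0,0],[0,0,0,-3],[0,0,0,-6],[0,0,0,-6]]
  ],
  "gripper": 0.85
}}

```text
time: 11.22
ee_pos: [593.6, 174.1, 30.1]
eef_rot: [-1.863, -2.529, 0.0]
contact_force: [0.7, 0.4, -0.2]
gripper_width: 72.5
grip_force: 0.0
```

Request:
{"api": "carry_out", "payload": {
  "increments": [
    [[0,0,0,-6],[0,0,0,-6],[0,0,0,-6],[0,0,0,-6],[0,0,0,-4],[0,0,0,-2],[0,0,0,0],[0,0,0,0]]
  ]
}}

```text
time: 11.88
ee_pos: [593.6, 174.1, 30.2]
eef_rot: [-1.154, -2.922, 0.0]
contact_force: [-1.1, -0.4, 0.2]
gripper_width: 72.8
grip_force: 0.0
```

```bash
python3 -c "
from h import *
togo(593.9,174,30,47)"
```

```text
t 11.88 pos [593.6 174.1  30.2] yhead 46.9 tilt [-0. -0. -1.] | move cm [-0.03  0.01  0.02] spin -0.1
 F [-1.1 -0.4  0.2] M [-0.    0.01 -0.01] w 72.8 grip 0.0 q [ 0.2   0.26  1.86 -0.    1.02 -0.62]
```

Request:
{"api": "carry_out", "payload": {
  "increments": [
    [[0,0,0.2,0],[0,0,0.2,0],[0,0,0,0]]
  ]
}}

```text
time: 12.13
ee_pos: [593.2, 174.1, 25.6]
eef_rot: [-1.152, -2.922, 0.001]
contact_force: [-0.1, 0.2, 0.9]
gripper_width: 72.6
grip_force: 0.0
```

Request:
{"api": "carry_out", "payload": {
  "increments": [
    [[0,0,0,0],[0,0,0,0],[0,0,0,0],[0,0,0,0],[0,0,0,0],[0,0,0,0]]
  ],
  "gripper": 0.3,
  "force": 50
}}

```text
time: 12.63
ee_pos: [594.3, 174.4, 27.0]
eef_rot: [1.152, 2.921, 0.002]
contact_force: [0.9, 1.3, 2.9]
gripper_width: 48.1
grip_force: 52.8
```

Run:
```python
from h import *
np.set_printoptions(precision=1,suppress=True)
togo(593.6,174,230,47)
S=robot.get_image("scene")
cv2.imwrite("pics/c.png",crop(S,275,165,70,65,8))
```

```text
t 12.63 pos [594.3 174.4  27. ] yhead 47.0 tilt [ 0.  0. -1.] | move cm [  0.   -0.1 -20.3] spin -0.0
 F [0.9 1.3 2.9] M [ 0.3 -0.2 -0. ] w 48.1 grip 52.8 q [ 0.2  0.3  1.9  0.   1.  -0.6]
```

View pics/c.png

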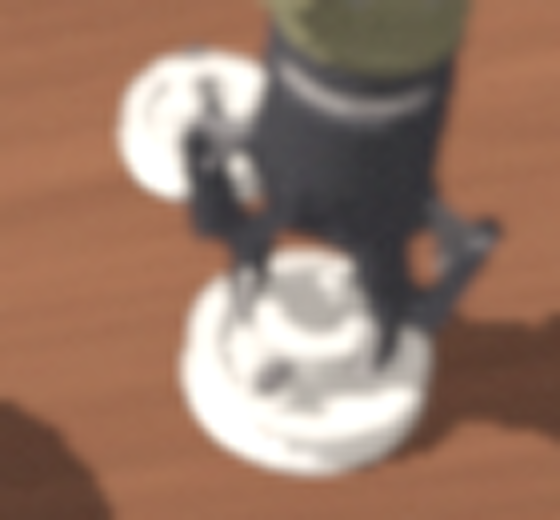

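Good grasp: the hub is between the fingers and the screw is free at crop (272,375), or scene (308.6,211.4). The screw heading is about the tool-y heading minus 91.5°. The TCP sits 27 mm above the pulley's underside. Next I'll lift and carry it.

Request:
{"api": "carry_out", "payload": {
  "increments": [
    [[0,0,-1,0],[0,0,-2.5,0],[0,0,-3.5,0],[0,0,-4,0],[0,0,-4,0],[0,0,-4,0],[0,0,-4,0],[0,0,-2,0]]
  ]
}}

```text
time: 13.35
ee_pos: [594.1, 174.0, 281.4]
eef_rot: [1.151, 2.919, 0.003]
contact_force: [1.7, 0.1, -3.2]
gripper_width: 48.4
grip_force: 53.4
```

Request:
{"api": "carry_out", "payload": {
  "increments": [
    [[0,0,0,-5],[0,0,0,-5],[0,0,0,-5],[0,0,0,-5],[0,0,0,-5],[0,0,0,-4.5],[0,0,0,0],[0,0,0,0]]
  ]
}}

```text
time: 14.02
ee_pos: [592.6, 173.8, 274.6]
eef_rot: [-0.373, -3.116, 0.002]
contact_force: [0.1, -0.2, -4.7]
gripper_width: 47.8
grip_force: 53.3
```

```bash
python3 -c "
from h import *
togo(619.7,-184.4,250,76.5)"
```

```text
t 14.02 pos [592.6 173.8 274.6] yhead 76.3 tilt [-0.004 -0.001 -1.   ] | move cm [-11.1  -34.16   2.49] spin -0.2
 F [ 0.1 -0.2 -4.7] M [-0.01 -0.02 -0.04] w 47.8 grip 53.3 q [ 0.2   0.03  1.67 -0.    1.44 -1.13]
```

Request:
{"api": "carry_out", "payload": {
  "increments": [
    [[-0.5,-1.5,0,0],[-0.95,-2.9,0,0],[-1.1,-3.4,0,0],[-1.1,-3.4,0,0],[-1.1,-3.4,0,0],[-1.1,-3.4,0,0],[-1.1,-3.4,0,0],[-1.1,-3.4,0,0]]
  ]
}}

```text
time: 14.68
ee_pos: [613.1, -87.4, 275.6]
eef_rot: [-0.373, -3.118, -0.0]
contact_force: [1.3, 0.4, -5.6]
gripper_width: 47.9
grip_force: 53.4
```

Request:
{"api": "carry_out", "payload": {
  "increments": [
    [[-1.1,-3.4,0,0],[-1.0,-3.0,0,0],[-0.6,-2.0,0,0],[-0.3,-1,0,0],[0,0,0,0],[0,0,0,0],[0,0,0,0],[0,0,0,0]]
  ]
}}

```text
time: 15.35
ee_pos: [621.0, -182.7, 276.2]
eef_rot: [-0.368, -3.12, -0.001]
contact_force: [0.5, 0.9, -4.3]
gripper_width: 48.3
grip_force: 53.5
```

Run:
```python
from h import *
togo(619.7,-184.4,240,76.5)
S=robot.get_image("scene");T=robot.get_image("top")
cv2.imwrite("pics/d.png",np.hstack([crop(S,180,145,50,60,8),crop(T,265,145,50,60,8)]))
```

```text
t 15.35 pos [ 621.  -182.7  276.2] yhead 76.5 tilt [-0.     0.001 -1.   ] | move cm [ 0.09 -0.2   3.62] spin 0.0
 F [ 0.5  0.9 -4.3] M [ 0.01 -0.03  0.03] w 48.3 grip 53.5 q [-0.37  0.09  1.61  0.    1.44 -1.71]
```

View pics/d.png

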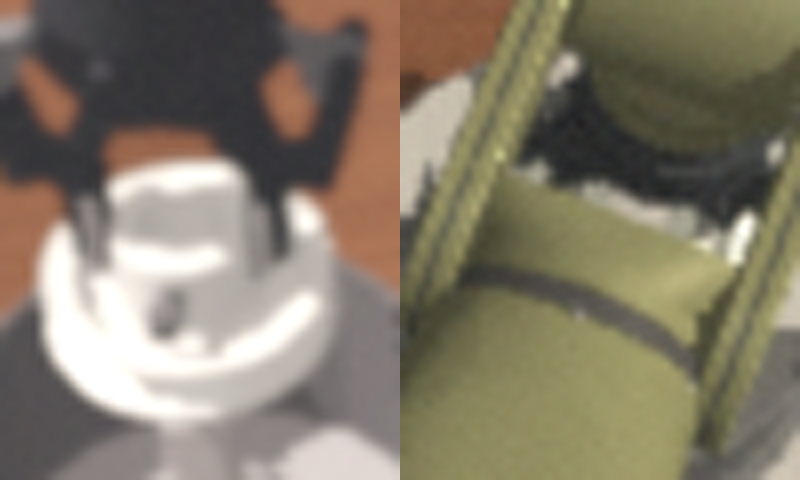

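Run:
```python
from h import *
np.set_printoptions(precision=1,suppress=True)
f=lambda x,y:(180+x/8-.44,145+y/8-.44)
print("screw",onz("scene",*f(167,312),285)-[621,-182.7,0])
print("hub top ctr",onz("scene",*f(176,217),297)-[621,-182.7,0])
print("proj axis",[ [8*(a+.44-b) for a,b in zip(proj("scene",(621,-182.7,z)),(180,145))] for z in(249,261,273,297)])
for ang in range(0,360,45):
    a=np.radians(ang);print(ang,[round(8*(p+.44-b)) for p,b in zip(proj("scene",(621+50*np.cos(a),-182.7+50*np.sin(a),273)),(180,145))],[round(8*(p+.44-b)) for p,b in zip(proj("scene",(621+50*np.cos(a),-182.7+50*np.sin(a),249)),(180,145))])
```

```text
screw [ 29.8  -9.2 285. ]
hub top ctr [ -2.2  -1.2 297. ]
proj axis [[np.float64(192.5532443902107), np.float64(316.22652030070435)], [np.float64(189.5349495592659), np.float64(292.99863598498814)], [np.float64(186.4672123438661), np.float64(269.3902580294041)], [np.float64(180.17847036722628), np.float64(220.9940014320773)]]
0 [205, 376] [211, 422]
45 [303, 328] [307, 375]
90 [330, 249] [333, 295]
135 [274, 184] [278, 231]
180 [169, 169] [175, 216]
225 [74, 212] [82, 259]
270 [41, 290] [50, 337]
315 [95, 359] [103, 406]
```

The predicted rim outline matches the picture within 1–2 mm, and the screw heads about -15 to -17°, so the alignment is good. Next I'll descend step by step.

Request:
{"api": "carry_out", "payload": {
  "increments": [
    [[0.1,-0.2,1,0],[0,0,1.5,0],[0,0,1,0],[0,0,0.5,0],[0,0,0,0],[0,0,0,0],[0,0,0,0]]
  ]
}}

```text
time: 16.03
ee_pos: [619.9, -186.1, 236.7]
eef_rot: [0.37, 3.119, -0.0]
contact_force: [0.1, -0.3, -4.2]
gripper_width: 48.1
grip_force: 53.4
```

```bash
python3 -c "
from h import *
togo(619.7,-184.4,179,76.5)"
```

```text
t 16.03 pos [ 619.9 -186.1  236.7] yhead 76.5 tilt [ 0.001 -0.    -1.   ] | move cm [0.06 0.16 5.77] spin -0.0
 F [ 0.1 -0.3 -4.2] M [-0.02 -0.02 -0.03] w 48.1 grip 53.4 q [-0.37  0.11  1.65  0.    1.38 -1.71]
```

Request:
{"api": "carry_out", "payload": {
  "increments": [
    [[0,0.15,0.4,0],[0,0,0.3,0],[0,0,0.3,0],[0,0,0.2,0],[0,0,0.2,0],[0,0,0.2,0],[0,0,0,0],[0,0,0,0]]
  ]
}}

```text
time: 16.7
ee_pos: [619.9, -184.4, 220.2]
eef_rot: [-0.37, -3.12, -0.0]
contact_force: [-0.4, 0.2, -4.8]
gripper_width: 48.3
grip_force: 53.4
```

```bash
python3 -c "
from h import *
togo(619.7,-184.4,179,76.5)"
```

```text
t 16.7 pos [ 619.9 -184.4  220.2] yhead 76.5 tilt [-0.  0. -1.] | move cm [ 0.02 -0.01  4.12] spin -0.0
 F [-0.4  0.2 -4.8] M [-0.   -0.02 -0.05] w 48.3 grip 53.4 q [-0.37  0.12  1.67  0.    1.35 -1.71]
```

The pulley is 7 mm onto the shaft with no contact. Continuing down.

Request:
{"api": "carry_out", "payload": {
  "increments": [
    [[0,0,0.4,0],[0,0,0.4,0],[0,0,0.4,0],[0,0,0.4,0],[0,0,0.3,0],[0,0,0.2,0],[0,0,0,0],[0,0,0,0]]
  ]
}}

```text
time: 17.37
ee_pos: [619.9, -184.4, 199.1]
eef_rot: [-0.37, -3.119, -0.0]
contact_force: [1.3, 0.4, -4.9]
gripper_width: 48.2
grip_force: 53.4
```

Request:
{"api": "carry_out", "payload": {
  "increments": [
    [[0,0,0.2,0],[0,0,0.2,0],[0,0,0.2,0],[0,0,0.2,0],[0,0,0.2,0],[0,0,0,0],[0,0,0,0]]
  ]
}}

```text
time: 17.95
ee_pos: [620.3, -184.6, 189.2]
eef_rot: [0.37, 3.119, -0.0]
contact_force: [3.4, -0.9, -5.8]
gripper_width: 48.0
grip_force: 53.4
```

```bash
python3 -c "
from h import *
togo(619.7,-184.4,179,76.5)"
```

```text
t 17.95 pos [ 620.3 -184.6  189.2] yhead 76.5 tilt [ 0.001 -0.    -1.   ] | move cm [0.06 0.01 1.02] spin -0.0
 F [ 3.4 -0.9 -5.8] M [-0.22 -0.44 -0.06] w 48.0 grip 53.4 q [-0.37  0.15  1.7  -0.    1.3  -1.71]
```

Request:
{"api": "carry_out", "payload": {
  "increments": [
    [[0,0,0.2,0],[0,0,0.2,0],[0,0,0.2,0],[0,0,0.2,0],[0,0,0.2,0],[0,0,0,0],[0,0,0,0],[0,0,0,0]]
  ]
}}

```text
time: 18.62
ee_pos: [620.3, -184.6, 179.2]
eef_rot: [0.37, 3.119, -0.0]
contact_force: [4.5, -1.3, -6.1]
gripper_width: 48.0
grip_force: 53.5
```

Run:
```python
from h import *
togo(619.7,-184.4,179,76.5)
S=robot.get_image("scene")
cv2.imwrite("pics/e.png",crop(S,180,165,50,60,10))
for z in(196,200,204):print([ [round(10*(a+.45-b)) for a,b in zip(proj("scene",(620,-184.5,z)),(180,165))]])
```

```text
t 18.62 pos [ 620.3 -184.6  179.2] yhead 76.5 tilt [ 0.001 -0.    -1.   ] | move cm [0.06 0.   0.02] spin -0.0
 F [ 4.5 -1.3 -6.1] M [-0.23 -0.79 -0.03] w 48.0 grip 53.5 q [-0.37  0.15  1.71  0.    1.28 -1.71]
[[250, 317]]
[[249, 308]]
[[248, 299]]
```

View pics/e.png

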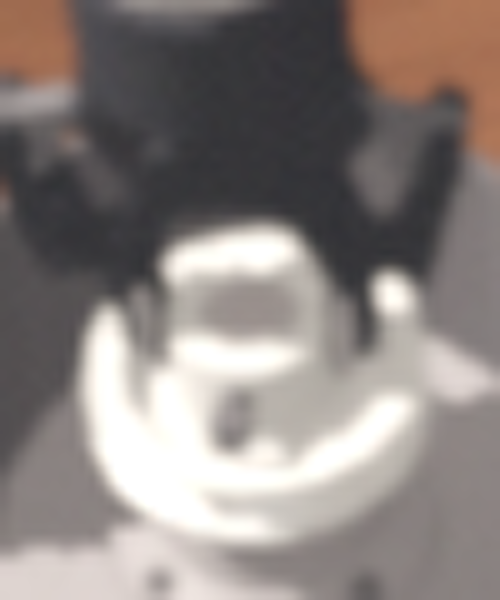

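The picture shows the shaft end filling the bore at crop (250,305), level with the hub top. The screw points out of the guard mouth at (235,418), and the fingers are still on the hub. TCP height is 179.2 mm against a target of 179 mm, so I'll hand it in.

```bash
python3 -c "
from h import *
print(robot.sign_off())"
```

```text
the job is handed in; nothing more can be done
None
```

I turned the shaft's flat to face out of the guard mouth and slid the pulley down with its set screw on the flat. It measures flush with the shaft end to within about 1 mm, the arm is still gripping it clear of the boss, and the job is handed in, though no verdict came back.

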